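Clear the swatch chips off the grooming board and UV-treat it

TASK

Take the scraper block by its handle and wipe every loose colour chip off the grooming board into the coral tray, moving the chips with the scraper only, never with the gripper or the wand. Then stand the scraper back on its mat, take the UV wand and aim its lens, from about 10 cm along its slanting beam, at the violet spot on the board, hold it steady for three seconds, then do the same at the middle of the coral tray and last at the top of the scraper's handle. Leave the chips in the tray and both tools upright on their own mats, in line with them, and do not disturb the drum, bottle, comb or eyelash curler.

Things in the scene. Friction and masses are not known exactly. Their poses are not given: they have to be found in the camera images.
- board: Fixed pale marble grooming board, 180 (its x) x 230 (its y) mm, top 40 mm above the counter. Origin: centre of its underside. An aluminium rim 10 mm wide and 12 mm high runs along each of its two sides (inner faces at y = -105 and +105 mm); its front (-x) and back (+x) edges are open. Its -x edge adjoins the coral tray.
- board_spot (a point): Centre of the violet round sticker (44 mm across, white centre) on the middle of the board's top face.
- tray: Fixed coral open-topped tray against the board's front (-x) edge, lying parallel to it: 90 (x) x 230 (y) x 32 mm high, walls and floor about 4 mm. Its rim is 8 mm below the board's top. Origin: centre of its underside.
- tray_mid (a point): Middle of the coral tray, 12 mm above the counter.
- scraper: Loose scraper block. Teal blade block 48 (x) x 70 (y) x 28 mm high with a black lower lip; on it an upright white handle 24 (x) x 46 (y) mm that reaches to 80 mm above the underside: grip it across x, 24 mm. 180 g. Origin: centre of the underside. Stands on its mat at the start.
- scraper_top (a point): Centre of the top face of the scraper's handle, 80 mm above its underside.
- wand: Loose UV wand, a white bar 150 (x) x 30 (y) x 30 mm high lying flat, grey band at its middle (grip it there, across y, 30 mm); a black round nose at its +x end points forward and 45 degrees down. 150 g. Origin: centre of its underside.
- wand_lens: The violet lens at the tip of the wand's nose, fixed to the wand 85 mm ahead (+x) of its origin and 22 mm above its underside. Origin: lens centre. Its x axis is the beam: forward and 45 degrees downward when the wand is level.
- scraper_mat: Scraper's place: flat blue-green patch 90 (x) x 110 (y) mm inlaid flush in the counter. Origin: its centre at counter height. The scraper stands with its x and y axes along those of the mat.
- wand_mat: Wand's place: flat dark patch 220 (x) x 70 (y) mm inlaid flush in the counter. Origin: its centre at counter height. The wand lies along its x, either way round.
- chip0: Loose rigid colour swatch chip (crimson), 32 x 24 x 8 mm, 12 g, may be absent. Origin: centre of its underside.
- chip1: Loose rigid colour swatch chip (pink), 32 x 24 x 8 mm, 12 g, may be absent. Origin: centre of its underside.
- chip2: Loose rigid colour swatch chip (dark red), 32 x 24 x 8 mm, 12 g, may be absent. Origin: centre of its underside.
- chip3: Loose rigid colour swatch chip (yellow), 32 x 24 x 8 mm, 12 g, may be absent. Origin: centre of its underside.
- chip4: Loose rigid colour swatch chip (green), 32 x 24 x 8 mm, 12 g, may be absent. Origin: centre of its underside.
- chip5: Loose rigid colour swatch chip (blue), 32 x 24 x 8 mm, 12 g, may be absent. Origin: centre of its underside.
- drum: Bystander: frosted cosmetic drum with white screw lid, 80 mm across, 77 mm high. Origin: centre of its underside.
- bottle: Bystander: clear glass bottle with cork stopper, 60 mm across, 143 mm high. Origin: centre of its underside.
- comb: Bystander: white plastic comb lying flat, 170 (x) x 36 x 5 mm. Origin: centre of its underside.
- curler: Bystander: steel eyelash curler lying flat, 115 (x) x 70 mm, up to 15 mm high. Origin: centre of its underside.

How it is judged:
By the outcome, as a careful person would: the job done as asked, in the order asked, and still so for the second after the job is handed in, with the robot touching nothing.
Of chip0, chip1, chip2, chip3, chip4, chip5 only 3 to 6 are there at a start; the rules pass over those that are not, and their reading is None.
At some moment in a run one of chip0, chip1, chip2, chip3, chip4, chip5, scraper may be knocked a few centimetres aside while the robot is not near it.
It also fails if it takes over 208 s, if anything falls off the work surface, if the arm or the gripper's body presses on something with over 40 N, if the wrist force passes 120 N, or if a joint passes its speed limit or range.

ROBOT

A 7-joint arm with a two-finger parallel gripper is mounted at the origin on the work surface. World frame = base frame: x ahead of the robot, y to its left, z up, the work surface at z = 0. Lengths are in m, angles in rad, forces in N, time in s.
With the tool pointing down it reaches from about 0.425 to 0.875 m from the base axis. Payload 8.4 kg.
Tool frame: the origin (TCP) lies at the very end of the fingers, on their centre line; the grasp point (between the pads) lies 19 mm behind it; z points along the fingers, y is the line along which they close (so a half turn about z gives the same grasp; the last joint's range is limited). The gripper opens to 87 mm and grips with 3 to 60 N. Pads are 19 mm wide; open, the fingers measure 117 mm over their backs; the gripper's body (75 mm by 190 mm) begins 51 mm behind the grasp point.
Start: joints at [-1.325, 0.333, 0.04, 1.465, -0.013, 1.343, -0.059], TCP at [0.22, 0.612, 0.198] pointing down, gripper open.
Joint ranges: [-2.58, 2.58], [-0.38, 2.09], [-1.3, 1.39], [0.25, 2.4], [-1.5, 4.64], [0.08, 2.09], [-2.65, 2.65]. Speed limits (rad/s): [2.22, 2.22, 2.79, 2.79, 3.14, 3.14, 3.14].

INTERFACE

Orientations are given as a rotation vector (axis times angle).
In Python, from station import get_obs, grab_frame, camera_params, hand_in gives the robot as it stands. The module is installed in compiled form; this text tells all that it offers.
- The arm moves only by the shell command python3 -m creep 'ROWS' [FORCE]. ROWS is text: rows parted by semicolons, each of 7 numbers parted by spaces: the shift along the tool's x, y, z scaled (see below), then the turn, a rotation vector about the tool's x, y, z scaled (see below), then the opening, from -1 (shut) to 1 (fully open). A call has 1 to 10 rows; each row is the pose to reach, as a shift and turn from the pose commanded when the call began, along the tool's axes at that moment; what a row does not reach only later rows make up. The controller multiplies each number of a shift by 1 m and each number of a turn by 30 degrees. A row lasts 1/8 s, in which the tool goes at most 62.5 mm and 10.7 degrees, less where a joint would pass 70% of its speed; a pose out of reach is approached as far as the arm can. A call with a number of a shift or a turn outside -1 to 1 is refused whole. A call with a gripper value outside its range is refused whole. The fingers move at their own pace and stop on an object; FORCE is the grip in N (left out, the last holds). Time passes only in rows, so rows that repeat a pose let the fingers close. It gives the time, the measured TCP pose, the force, the opening and the grip force at its end, in the units of the state.
- get_obs(): the state, without advancing time (a new reading comes with each control period).
- grab_frame(name): name is "scene" or "top"; returns (picture, depth): 384x512x3 uint8, red, green, blue; 384x512 float32, m along the optical axis (not along the pixel's ray), 0 where there is no reading.
- camera_params(name): a dict with "K" (3x3 intrinsics, pixels), "k1" (the pictures are not rectified: a ray, as slopes to the right and down, at radius r is drawn at 1 + k1 r^2 times it, then the intrinsics apply), "origin" and "orientation" of the camera in the world. Camera axes: x right, y up, looking along -z (the intrinsics and any distortion apply to the point x, -y, -z); pixel columns grow to the right and rows downward; lengths in m; the calibration is good to about 2 mm. A picture is of the moment at which its call begins. camera_params takes no time and is no camera call.
- hand_in(): hands the job in; it is judged then, once.
The state is a dict: "clock": time; "qpos": joint angles; "qvel": joint speeds; "joint_torque": joint torques, N m; "position": TCP position; "orientation": TCP orientation; "force": force on the tool from outside, world axes, zero at the start; "ft_torque": the same for the moment, N m; "finger_gap": opening from 0.0 (shut) to 1.0 (fully open); "grip_force": force on a finger pad.
Only numpy, scipy, OpenCV 4.12 (cv2) and the standard library are available. Lean on these libraries where they do the work, as an engineer would, in place of code of your own. Each camera call takes 0.05 s, during which the arm holds its last target. There are 200 camera calls.

## Working session

There is one attempt and no reset: what is moved stays moved. The work goes in short steps, Python scripts to look and compute and a shell command to move; the robot and the scene stay as the last step left them, time stands still between calls to the robot, and variables do not carry over. Pictures are saved under pics/ and viewed, at most 14 in all, crops included, and the job is handed in when it is done.

```bash
mkdir -p pics; cat > h.py <<'E'
import numpy as np, cv2
from station import get_obs, grab_frame, camera_params
from scipy.spatial.transform import Rotation as R
def rot(o):
    o=np.array(o,float)
    if o.shape==(3,3): return o
    return R.from_rotvec(o).as_matrix() if o.size==3 else R.from_quat(o).as_matrix()
def rays(name,uv):
    c=camera_params(name);K=np.array(c["K"]);uv=np.atleast_2d(np.array(uv,float))
    d=cv2.undistortPoints(uv.reshape(-1,1,2),K,np.array([c["k1"],0,0,0,0.]))[:,0]
    v=np.c_[d[:,0],-d[:,1],-np.ones(len(d))]
    return np.array(c["origin"],float),v@rot(c["orientation"]).T
def onplane(name,uv,z):
    o,v=rays(name,uv); return o+v*((z-o[2])/v[:,2])[:,None]
def bydepth(name,uv,dep):
    o,v=rays(name,uv); uv=np.atleast_2d(uv).astype(int)
    return o+v*dep[uv[:,1],uv[:,0]][:,None]
def save(name,fn):
    p,d=grab_frame(name); cv2.imwrite('pics/'+fn,p[:,:,::-1]); np.savez('pics/'+fn+'.npz',p=p,d=d); return p,d
E
python3 - <<'E'
from h import *
for n in("scene","top"):
    save(n,n+'0.png');print(camera_params(n))
print(get_obs())
E
```

```text
{'K': array([[480.34902513,   0.        , 262.17796022],
       [  0.        , 480.34902513, 190.82937817],
       [  0.        ,   0.        ,   1.        ]]), 'k1': -0.14211484750385173, 'origin': array([ 1.25933603, -0.27378088,  1.02422178]), 'orientation': array([0.61930181, 0.43062898, 1.19120332])}
{'K': array([[387.12033808,   0.        , 255.36809646],
       [  0.        , 387.12033808, 188.50990839],
       [  0.        ,   0.        ,   1.        ]]), 'k1': 0.04516445823573168, 'origin': array([0.41946662, 0.01394059, 1.17789279]), 'orientation': array([ 0.07383664, -0.07200356, -1.54312106])}
{'clock': 0.1, 'qpos': array([-1.32520884,  0.33385151,  0.03985593,  1.46616933, -0.01340135,
        1.34332922, -0.05849637]), 'qvel': array([ 0.00091232, -0.00251533,  0.0004282 , -0.00325818,  0.00011755,
       -0.00229809, -0.00090697]), 'joint_torque': array([ 4.59534131e-03, -6.57807255e+01,  1.33988690e+00, -4.04715264e+01,
       -5.99267031e-02,  4.08736628e-02,  1.02072624e-04]), 'position': array([0.21955615, 0.61130045, 0.19744735]), 'orientation': array([-5.38877265e-01, -3.09486338e+00,  2.32875045e-03]), 'force': array([-0.54521891, -0.09157784,  0.40528251]), 'ft_torque': array([ 0.01110072,  0.02457942, -0.00727242]), 'grip_force': 0.0, 'finger_gap': 0.9991322295558471}
```

View pics/scene0.png

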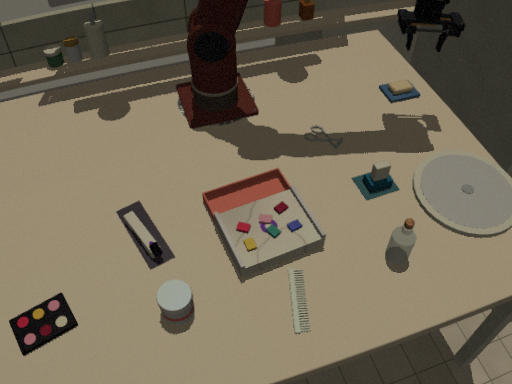

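View pics/top0.png

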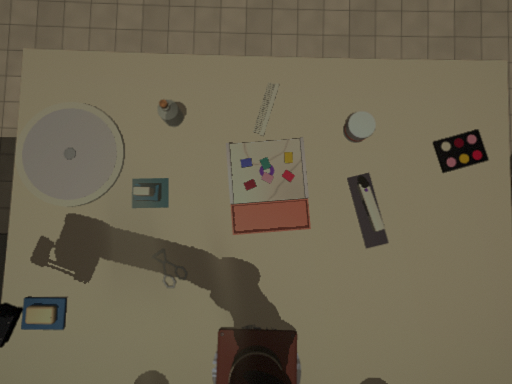

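Top view: board ~(267,170), coral tray (270,216), scraper (150,192) on its mat, and wand (370,208) with its nose up-left. All six chips appear present. Next I'll measure with masks.

```bash
python3 - <<'E'
from h import *
p=np.load('pics/top0.png.npz')['p'];d=np.load('pics/top0.png.npz')['d']
hsv=cv2.cvtColor(p,cv2.COLOR_RGB2HSV)
cv2.imwrite('pics/crop0.png',cv2.resize(p[125:255,120:400,::-1],None,fx=2.85,fy=2.85,interpolation=cv2.INTER_CUBIC))
def comps(m,x0,y0,x1,y1,amin,tag,z):
    mm=np.zeros(m.shape,np.uint8);mm[y0:y1,x0:x1]=m[y0:y1,x0:x1]
    cs,_=cv2.findContours(mm,cv2.RETR_EXTERNAL,cv2.CHAIN_APPROX_NONE)
    for c in cs:
        if cv2.contourArea(c)<amin: continue
        b=cv2.boxPoints(cv2.minAreaRect(c)); w=onplane('top',b,z)[:,:2]
        e=[w[1]-w[0],w[2]-w[1]];M=c.mean(0)[0]
        print(tag,'px',M.round(1),'ctr',w.mean(0).round(4),'len',[round(float(np.linalg.norm(k)),4) for k in e],'ang',[round(float(np.degrees(np.arctan2(k[1],k[0]))),1) for k in e],'hsv',hsv[int(M[1]),int(M[0])],'zdepth',bydepth('top',[M],d)[0].round(3))
H,S,V=[hsv[...,i].astype(int) for i in range(3)]
print('scr',hsv[205,135],hsv[182,150],hsv[193,145],'wandmat',hsv[235,372],hsv[190,355],'counter',hsv[220,200],'tray',hsv[216,270],'board',hsv[150,240])
comps((H>75)&(H<110)&(S>60),125,170,180,220,100,'smat',0)
comps((V<110),340,165,395,255,100,'wmat',0)
comps(((H<8)|(H>172))&(S>110),222,195,320,245,200,'tray',.032)
for n,m in dict(red=((H<8)|(H>170))&(S>130),yel=(H>18)&(H<32)&(S>110)&(V>120),grn=(H>60)&(H<95)&(S>100),blu=(H>105)&(H<130)&(S>120),vio=(H>125)&(H<160)&(S>80),pink=((H>165)|(H<5))&(S>60)&(S<=130)&(V>150)).items():
    comps(m,232,142,305,197,12,n,.048)
E
```

```text
scr [57 29 79] [75 43 72] [ 30  46 122] wandmat [ 9 35 51] [ 7 45 51] counter [ 23  66 124] tray [  8 134 124] board [ 26  51 124]
wmat px [367.9 207.6] ctr [ 0.4738 -0.3235] len [0.0751, 0.2238] ang [-73.4, -165.3] hsv [ 23  56 104] zdepth [ 0.479 -0.316  0.032]
tray px [279.7 218.9] ctr [ 0.447  -0.0298] len [0.2216, 0.0862] ang [-84.4, -175.2] hsv [  8 136 124] zdepth [ 0.439 -0.059  0.002]
red px [249.7 184.2] ctr [0.5374 0.0344] len [0.0296, 0.0218] ang [-67.8, -158.0] hsv [179 159  88] zdepth [0.537 0.034 0.049]
red px [287.6 175.5] ctr [ 0.5668 -0.0777] len [0.023, 0.0293] ang [-32.2, -122.6] hsv [177 185 123] zdepth [ 0.566 -0.077  0.049]
yel px [288.  157.3] ctr [ 0.6207 -0.0767] len [0.0214, 0.0279] ang [-79.0, -169.6] hsv [ 23 189 123] zdepth [ 0.62  -0.077  0.048]
grn px [264.9 163. ] ctr [ 0.6009 -0.0093] len [0.0187, 0.0282] ang [-66.5, -157.0] hsv [ 77 116  79] zdepth [ 0.601 -0.009  0.05 ]
vio px [271.4 170.4] ctr [ 0.581  -0.0294] len [0.0238, 0.0088] ang [1.3, -88.5] hsv [140 129  87] zdepth [ 0.581 -0.029  0.039]
vio px [261.2 170.5] ctr [0.5788 0.    ] len [0.0267, 0.0088] ang [1.5, -88.5] hsv [141 132  89] zdepth [0.58  0.001 0.042]
```

View pics/crop0.png

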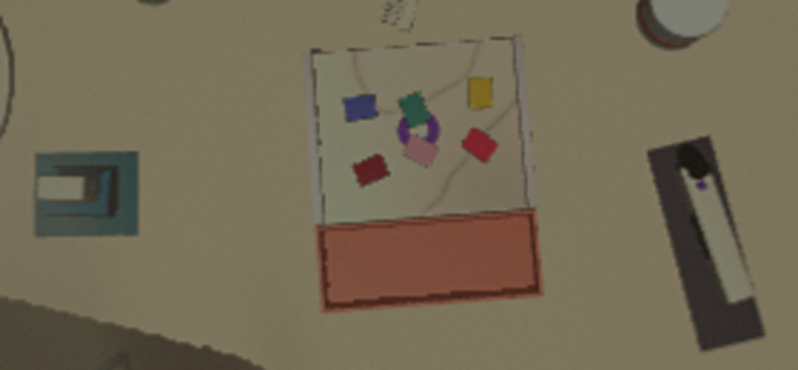

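Crop: board inner corners ~(312,50)-(533,210), tray below it. The scraper mat is at (87,194) with its handle top left of centre, from parallax. The wand's nose is at (690,155) and its tail at (740,300). Depth matches the expected heights to about 1–2 mm.

```bash
cat >> h.py <<'E'
def cloud(name,d):
    v,u=np.mgrid[0:384,0:512]; uv=np.c_[u.ravel(),v.ravel()].astype(float)
    o,r=rays(name,uv); return (o+r*d.ravel()[:,None]).reshape(384,512,3)
def rect(P,tag):
    (c,s,a)=cv2.minAreaRect(P[:,:2].astype(np.float32)); print(tag,len(P),'c',np.round(c,4),'size',np.round(s,4),'ang',round(a,1),'z',P[:,2].mean().round(4)); return c,s,a
def box(W,x0,x1,y0,y1,z0,z1):
    return (W[...,0]>x0)&(W[...,0]<x1)&(W[...,1]>y0)&(W[...,1]<y1)&(W[...,2]>z0)&(W[...,2]<z1)
E
python3 - <<'E'
from h import *
for n in('top','scene'):
    f=np.load(f'pics/{n}0.png.npz');p,d=f['p'],f['d'];W=cloud(n,d)
    hsv=cv2.cvtColor(p,cv2.COLOR_RGB2HSV);H,S,V=[hsv[...,i].astype(int) for i in range(3)]
    print(n)
    rect(W[box(W,.45,.75,-.2,.17,.034,.06)],'board')
    t=box(W,.35,.6,-.2,.17,-.01,.036)&((H<10)|(H>170))&(S>105); rect(W[t],'tray')
    rect(W[box(W,.4,.65,.25,.45,.074,.09)],'handle')
    rect(W[box(W,.4,.65,.25,.45,.02,.034)],'blade')
    q=box(W,.4,.65,.2,.45,-.01,.01);print('mat hue smpl',hsv[q][:,0].min())
    rect(W[q&(H>40)&(H<115)&(V<110)],'smat')
    rect(W[box(W,.3,.65,-.45,-.2,.022,.045)],'wand')
    rect(W[box(W,.3,.65,-.45,-.2,-.01,.01)&(V<75)],'wmat')
    rect(W[box(W,.45,.75,-.12,.1,.03,.06)&(H>125)&(H<160)&(S>80)],'spot')
E
```

```text
top
board 4745 c [ 0.5599 -0.0171] size [0.2224 0.2301] ang 5.9 z 0.0425
tray 2295 c [ 0.446 -0.029] size [0.0888 0.228 ] ang 5.8 z 0.0077
handle 139 c [0.5084 0.3401] size [0.0484 0.0227] ang 89.0 z 0.0801
blade 231 c [0.5084 0.3401] size [0.0722 0.048 ] ang 89.6 z 0.0282
mat hue smpl 19
smat 555 c [0.5086 0.3367] size [0.089  0.1054] ang 2.2 z 0.0015
wand 558 c [ 0.4938 -0.3242] size [0.1667 0.0338] ang 19.5 z 0.0309
wmat 969 c [ 0.4742 -0.3222] size [0.2189 0.0698] ang 14.9 z 0.0016
spot 50 c [ 0.5816 -0.0149] size [0.0242 0.0387] ang 1.2 z 0.0407
scene
board 5411 c [ 0.5753 -0.0144] size [0.1949 0.2332] ang 5.8 z 0.0416
tray 2006 c [ 0.4859 -0.0249] size [0.1756 0.2299] ang 5.8 z 0.0095
handle 107 c [0.5105 0.3404] size [0.0459 0.0256] ang 89.0 z 0.0776
blade 211 c [0.507  0.3399] size [0.054  0.0711] ang 0.2 z 0.0272
mat hue smpl 16
smat 468 c [0.5086 0.3342] size [0.0919 0.1111] ang 2.4 z 0.0012
wand 608 c [ 0.4926 -0.3251] size [0.1713 0.0321] ang 20.0 z 0.0299
wmat 1029 c [ 0.4722 -0.3236] size [0.2196 0.0689] ang 14.8 z -0.0001
spot 52 c [ 0.578  -0.0162] size [0.0295 0.0395] ang 18.6 z 0.0408
```

```bash
cat >> h.py <<'E'
def Rt(az):  # tool down, tool y along world azimuth az (deg)
    a=np.radians(az); y=np.array([np.cos(a),np.sin(a),0]); z=np.array([0,0,-1.]); return np.c_[np.cross(y,z),y,z]
def plan(*T):  # targets (x,y,z,az): each relative to the previous one (first: measured pose)
    o=get_obs();p=np.array(o['position']);M=rot(o['orientation'])
    print('now',round(o['clock'],2),p.round(4),'az',round(float(np.degrees(np.arctan2(M[1,1],M[0,1]))),1),'q',np.round(o['qpos'],2),'F',np.round(o['force'],1),'gap',round(o['finger_gap'],3),'grip',round(o['grip_force'],1))
    for t in T:
        N=Rt(t[3]);q=np.array(t[:3]);s=M.T@(q-p);w=R.from_matrix(M.T@N).as_rotvec()/np.radians(30)
        print(t,'->',*s.round(4),*w.round(4)); p,M=q,N
E
python3 -c "
from h import *
plan((.5085,.34,.13,-.6),(.5085,.34,.042,-.6))"
```

```text
now 0.1 [0.2196 0.6113 0.1974] az 70.2 q [-1.33  0.33  0.04  1.47 -0.01  1.34 -0.06] F [-0.5 -0.1  0.4] gap 0.999 grip 0.0
(0.5085, 0.34, 0.13, -0.6) -> -0.3636 -0.1576 0.0677 -0.0024 0.0019 2.3615
(0.5085, 0.34, 0.042, -0.6) -> 0.0 0.0 0.088 0.0 0.0 0.0
```

```bash
A='-.3636 -.1576 .0677'; 
python3 -m creep '-.3636 -.1576 .0677 0 0 0 1;-.3636 -.1576 .0677 0 0 0 1;-.3636 -.1576 .0677 0 0 0 1;-.3636 -.1576 .0677 0 0 0 1;-.3636 -.1576 .0677 0 0 0 1;-.3636 -.1576 .0677 0 0 0 1;-.3636 -.1576 .0677 0 0 0 1;-.3636 -.1576 .0677 0 0 0 1;-.3636 -.1576 .0677 0 0 0 1' 
python3 -m creep '0 0 0 0 0 1 1;0 0 0 0 0 1 1;0 0 0 0 0 1 1;0 0 0 0 0 1 1'
python3 -m creep '0 0 0 0 0 1 1;0 0 0 0 0 1 1;0 0 0 0 0 1 1;0 0 0 0 0 1 1'
python3 -m creep '0 0 0 0 0 .36 1;0 0 0 0 0 .36 1;0 0 0 0 0 .36 1;0 0 0 0 0 .36 1'
python3 - <<'E'
from h import *
plan((.5085,.34,.13,-.6),(.5085,.34,.042,-.6))
p,d=save('scene','s1.png')
W=cloud('scene',d);rect(W[box(W,.4,.65,.25,.45,.02,.034)],'blade')
E
```

```text
clock: 1.23
position: [0.5077, 0.3415, 0.1304]
orientation: [-0.537, -3.094, -0.0]
force: [-0.7, 0.4, -0.2]
finger_gap: 1.0
grip_force: 0.0
clock: 1.72
position: [0.5074, 0.3422, 0.1307]
orientation: [-1.316, -2.852, -0.0]
force: [-0.6, 0.1, 0.5]
finger_gap: 0.995
grip_force: 0.0
clock: 2.22
position: [0.508, 0.3414, 0.1306]
orientation: [-2.007, -2.416, -0.0]
force: [0.1, -0.9, 0.1]
finger_gap: 1.006
grip_force: 0.0
clock: 2.72
position: [0.5085, 0.3405, 0.1306]
orientation: [-2.228, -2.215, 0.0]
force: [-0.2, 0.5, 0.5]
finger_gap: 1.003
grip_force: 0.0
now 2.73 [0.5085 0.3405 0.1306] az -0.4 q [-1.    0.31  0.42  1.67 -0.14  1.19 -0.56] F [-0.2  0.5  0.5] gap 1.003 grip 0.0
(0.5085, 0.34, 0.13, -0.6) -> -0.0005 -0.0 0.0006 -0.0002 -0.0 0.0083
(0.5085, 0.34, 0.042, -0.6) -> 0.0 0.0 0.088 0.0 0.0 0.0
blade 209 c [0.5087 0.3396] size [0.0715 0.0501] ang 89.4 z 0.0271
```

Very accurate. I'll descend, grip at moderate force and lift.

```bash

python3 -m creep '0 0 .044 0 0 0 1;0 0 .07 0 0 0 1;0 0 .0885 0 0 0 1;0 0 .0885 0 0 0 1;0 0 .0885 0 0 0 -.45;0 0 .0885 0 0 0 -.6;0 0 .0885 0 0 0 -.6;0 0 .0885 0 0 0 -.6;0 0 .0885 0 0 0 -.6;0 0 .0885 0 0 0 -.6' 25
python3 -m creep '0 0 0 0 0 0 -.6;0 0 0 0 0 0 -.6;0 0 0 0 0 0 -.6;0 0 0 0 0 0 -.6'
```

```text
clock: 4.03
position: [0.5086, 0.3404, 0.0421]
orientation: [2.232, 2.211, -0.0]
force: [0.6, 0.2, 0.0]
finger_gap: 0.403
grip_force: 0.0
clock: 4.53
position: [0.5086, 0.3404, 0.042]
orientation: [-2.232, -2.211, 0.0]
force: [0.2, 0.3, -0.2]
finger_gap: 0.269
grip_force: 25.0
```

```bash

python3 -m creep '0 0 -.03 0 0 0 -1;0 0 -.06 0 0 0 -1;0 0 -.093 0 0 0 -1;0 0 -.093 0 0 0 -1' 30
python3 -c "
from h import *
plan((.6558,.0496,.135,5.8),(.6558,.0496,.0835,5.8))"
```

```text
clock: 5.03
position: [0.51, 0.3413, 0.1374]
orientation: [2.232, 2.21, 0.007]
force: [0.3, -0.2, -2.4]
finger_gap: 0.273
grip_force: 30.0
now 5.03 [0.51   0.3413 0.1374] az -0.6 q [-1.01  0.31  0.42  1.66 -0.13  1.2  -0.56] F [ 0.3 -0.2 -2.4] gap 0.273 grip 30.0
(0.6558, 0.0496, 0.135, 5.8) -> -0.2902 0.1486 0.0021 0.0065 -0.0053 -0.2123
(0.6558, 0.0496, 0.0835, 5.8) -> 0.0 0.0 0.0515 0.0 0.0 0.0
```

```bash

python3 -m creep '-.05 .026 0 0 0 0 -1;-.1 .052 0 0 0 0 -1;-.15 .077 0 0 0 -.1 -1;-.2 .103 0 0 0 -.2 -1;-.25 .128 0 0 0 -.212 -1;-.29 .1486 .002 0 0 -.212 -1;-.29 .1486 .002 0 0 -.212 -1;-.29 .1486 .002 0 0 -.212 -1'
python3 -c "
from h import *
plan((.6558,.0496,.0835,5.8))
p,d=save('top','t2.png')
cv2.imwrite('pics/t2c.png',cv2.resize(p[100:260,120:400,::-1],None,fx=2.85,fy=2.85,interpolation=cv2.INTER_CUBIC))"
```

```text
clock: 6.02
position: [0.6536, 0.0495, 0.1315]
orientation: [-2.105, -2.33, 0.002]
force: [-0.5, 0.7, -1.6]
finger_gap: 0.275
grip_force: 30.0
now 6.03 [0.6536 0.0495 0.1315] az 5.8 q [-0.54  0.42  0.53  1.55 -0.22  1.23  0.13] F [-0.5  0.7 -1.6] gap 0.275 grip 30.0
(0.6558, 0.0496, 0.0835, 5.8) -> -0.0002 0.0023 0.048 -0.0042 -0.0005 -0.0001
```

View pics/t2c.png

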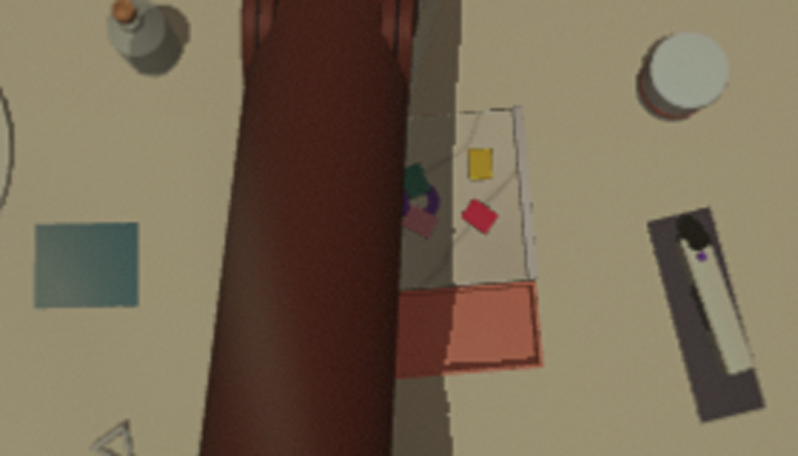

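The arm hides the left half of the board; the right-hand chips are where they were. I'll descend to lane A and check height before wiping.

```bash

python3 -m creep '0 .0023 .02 0 0 0 -1;0 .0023 .04 0 0 0 -1;0 .0023 .046 0 0 0 -1;0 .0023 .046 0 0 0 -1;0 .0023 .046 0 0 0 -1'
python3 - <<'E'
from h import *
plan((.6558,.0496,.0835,5.8))
p,d=save('scene','s2.png')
W=cloud('scene',d);rect(W[box(W,.6,.72,-.02,.1,.058,.074)],'blade')
E
```

```text
clock: 6.7
position: [0.6571, 0.0492, 0.0876]
orientation: [2.106, 2.331, 0.001]
force: [-0.4, -0.5, -2.0]
finger_gap: 0.275
grip_force: 30.0
now 6.7 [0.6571 0.0492 0.0876] az 5.8 q [-0.53  0.46  0.52  1.59 -0.24  1.15  0.14] F [-0.4 -0.5 -2. ] gap 0.275 grip 30.0
(0.6558, 0.0496, 0.0835, 5.8) -> 0.0005 -0.0013 0.0041 0.0017 -0.0 -0.0001
blade 205 c [0.657 0.049] size [0.0501 0.0683] ang 4.8 z 0.0687
```

```bash

python3 -m creep '0 0 .003 0 0 0 -1;0 0 .003 0 0 0 -1'
python3 - <<'E'
from h import *
plan((.6558,.0496,.0835,5.8))
f=np.load('pics/s2.png.npz');W=cloud('scene',f['d'])
q=W[box(W,.6,.72,-.02,.1,.058,.13)];print(np.histogram(q[:,2],bins=np.arange(.058,.132,.004)))
E
```

```text
clock: 7.0
position: [0.6566, 0.0493, 0.084]
orientation: [-2.106, -2.331, 0.0]
force: [-0.0, 0.2, -2.2]
finger_gap: 0.272
grip_force: 30.0
now 7.0 [0.6566 0.0493 0.084 ] az 5.8 q [-0.53  0.46  0.52  1.6  -0.25  1.15  0.14] F [-0.   0.2 -2.2] gap 0.272 grip 30.0
(0.6558, 0.0496, 0.0835, 5.8) -> 0.0004 -0.0008 0.0005 -0.0002 -0.0001 0.0001
(array([ 30,  28,  36, 111,  61,  18,  18,  17,  15,  13,  11,  10,  10,
        10,  18,  18,  39,  12]), array([0.058, 0.062, 0.066, 0.07 , 0.074, 0.078, 0.082, 0.086, 0.09 ,
       0.094, 0.098, 0.102, 0.106, 0.11 , 0.114, 0.118, 0.122, 0.126,
       0.13 ]))
```

```bash

python3 -m creep '0 -.016 0 0 0 0 -1;0 -.033 0 0 0 0 -1;0 -.05 0 0 0 0 -1;0 -.067 0 0 0 0 -1;0 -.084 0 0 0 0 -1;0 -.101 0 0 0 0 -1;0 -.118 0 0 0 0 -1;0 -.135 0 0 0 0 -1;0 -.152 0 0 0 0 -1;0 -.169 0 0 0 0 -1'
python3 -m creep '0 0 0 0 0 0 -1;0 0 0 0 0 0 -1;0 0 -.03 0 0 0 -1;0 0 -.055 0 0 0 -1;0 0 -.055 0 0 0 -1'
python3 - <<'E'
from h import *
c=np.array([.580,-.0154]);u=np.array([.9949,.1011]);v=np.array([-.1011,.9949])
s=c+.082*u+0*v
plan((*s,.138,5.8),(*s,.0838,5.8))
p,d=save('scene','s3.png')
cv2.imwrite('pics/s3c.png',cv2.resize(p[140:280,180:350,::-1],None,fx=4,fy=4,interpolation=cv2.INTER_CUBIC))
E
```

```text
clock: 8.25
position: [0.4881, 0.032, 0.0843]
orientation: [2.106, 2.331, 0.001]
force: [0.4, 0.4, -2.7]
finger_gap: 0.271
grip_force: 30.0
clock: 8.88
position: [0.4905, 0.0324, 0.1406]
orientation: [2.105, 2.329, 0.005]
force: [-0.2, 0.2, -3.0]
finger_gap: 0.274
grip_force: 30.0
now 8.88 [0.4905 0.0324 0.1406] az 5.8 q [-0.68  0.04  0.54  1.94 -0.02  1.16 -0.03] F [-0.2  0.2 -3. ] gap 0.274 grip 30.0
(np.float64(0.6615818), np.float64(-0.007109800000000001), 0.138, 5.8) -> -0.0566 0.1662 0.0032 0.0069 -0.001 -0.0001
(np.float64(0.6615818), np.float64(-0.007109800000000001), 0.0838, 5.8) -> 0.0 0.0 0.0542 0.0 0.0 0.0
```

View pics/s3c.png

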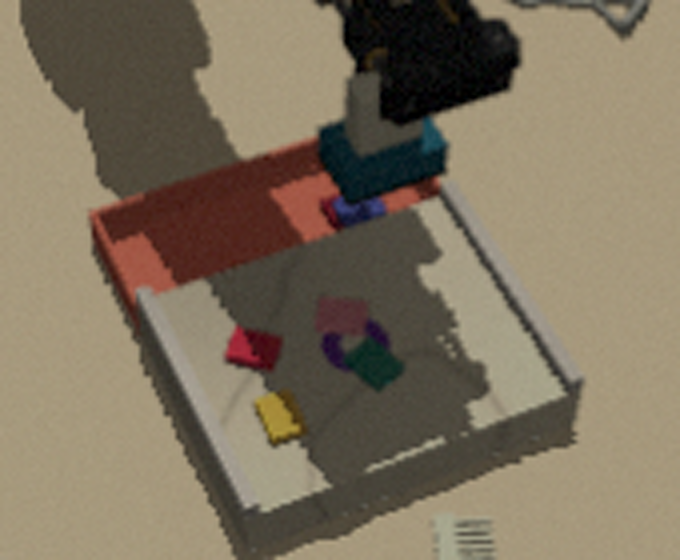

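Lane A worked: blue and dark red lie in the tray at ~(350,210), while pink, green, crimson and yellow are still on the board. Now lane B.

```bash

python3 -m creep '-.02 .05 0 0 0 0 -1;-.038 .1 0 0 0 0 -1;-.0566 .14 0 0 0 0 -1;-.0566 .1662 0 0 0 0 -1;-.0566 .1662 .03 0 0 0 -1;-.0566 .1662 .0535 0 0 0 -1;-.0566 .1662 .0535 0 0 0 -1;-.0566 .1662 .0535 0 0 0 -1'
python3 -c "
from h import *
plan((.6616,-.0071,.084,5.8))"
```

```text
clock: 9.93
position: [0.6594, -0.0074, 0.0848]
orientation: [-2.106, -2.331, 0.002]
force: [-0.1, -0.1, -1.6]
finger_gap: 0.27
grip_force: 30.0
now 9.93 [ 0.6594 -0.0074  0.0848] az 5.8 q [-0.49  0.48  0.58  1.6  -0.28  1.15  0.25] F [-0.1 -0.1 -1.6] gap 0.27 grip 30.0
(0.6616, -0.0071, 0.084, 5.8) -> 0.0001 0.0022 0.0008 -0.0021 0.0006 -0.0
```

```bash

python3 -m creep '0 -.014 0 0 0 0 -1;0 -.031 0 0 0 0 -1;0 -.048 0 0 0 0 -1;0 -.065 0 0 0 0 -1;0 -.082 0 0 0 0 -1;0 -.099 0 0 0 0 -1;0 -.116 0 0 0 0 -1;0 -.133 0 0 0 0 -1;0 -.15 0 0 0 0 -1;0 -.169 0 0 0 0 -1'
python3 -m creep '0 0 0 0 0 0 -1;0 0 0 0 0 0 -1;0 0 -.03 0 0 0 -1;0 0 -.055 0 0 0 -1;-.02 .055 -.055 0 0 0 -1;-.04 .11 -.055 0 0 0 -1;-.062 .15 -.055 0 0 0 -1;-.062 .169 -.055 0 0 0 -1;-.062 .169 -.055 0 0 0 -1;-.062 .169 -.055 0 0 0 -1'
python3 - <<'E'
from h import *
plan((.580+.082*.9949+.062*.1011,-.0154+.082*.1011-.062*.9949,.084,5.8))
p,d=save('scene','s4.png')
cv2.imwrite('pics/s4c.png',cv2.resize(p[140:280,180:350,::-1],None,fx=4,fy=4,interpolation=cv2.INTER_CUBIC))
E
```

```text
clock: 11.18
position: [0.4914, -0.0245, 0.086]
orientation: [2.106, 2.33, 0.002]
force: [0.3, -0.3, -1.9]
finger_gap: 0.275
grip_force: 30.0
clock: 12.42
position: [0.6655, -0.069, 0.1402]
orientation: [-2.106, -2.331, 0.001]
force: [-0.5, -0.3, -2.3]
finger_gap: 0.272
grip_force: 30.0
now 12.43 [ 0.6655 -0.069   0.1402] az 5.8 q [-0.44  0.47  0.66  1.51 -0.29  1.26  0.36] F [-0.5 -0.3 -2.3] gap 0.272 grip 30.0
(0.6678499999999999, -0.0687936, 0.084, 5.8) -> -0.0 0.0024 0.0562 -0.0016 0.0004 0.0005
```

View pics/s4c.png

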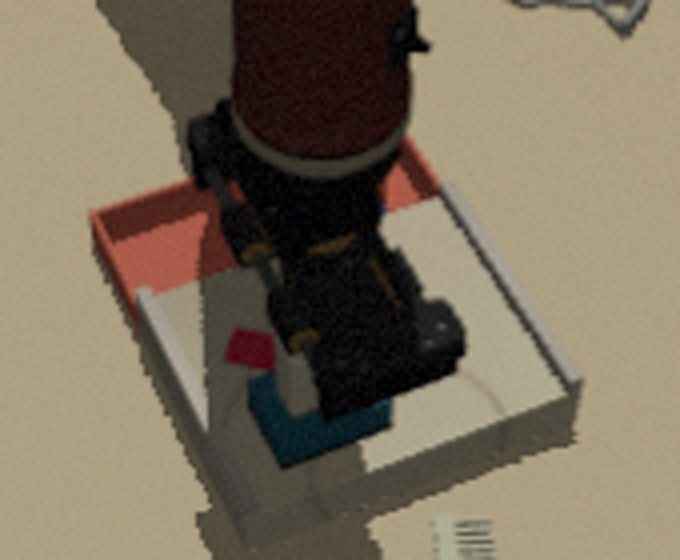

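Crimson is still visible; yellow is hidden behind the raised scraper. Now lane C.

```bash

python3 -m creep '0 .0024 .03 0 0 0 -1;0 .0024 .0555 0 0 0 -1;0 .0024 .0555 0 0 0 -1;0 .0024 .0555 0 0 0 -1'
python3 -m creep '0 -.014 0 0 0 0 -1;0 -.031 0 0 0 0 -1;0 -.048 0 0 0 0 -1;0 -.065 0 0 0 0 -1;0 -.082 0 0 0 0 -1;0 -.099 0 0 0 0 -1;0 -.116 0 0 0 0 -1;0 -.133 0 0 0 0 -1;0 -.15 0 0 0 0 -1;0 -.171 0 0 0 0 -1'
python3 -m creep '0 0 0 0 0 0 -1;0 0 0 0 0 0 -1;0 0 -.03 0 0 0 -1;0 0 -.055 0 0 0 -1;0 0 -.055 0 0 0 -1'
python3 - <<'E'
from h import *
plan((.51,.337,.15,2.3))
p,d=save('scene','s5.png')
cv2.imwrite('pics/s5c.png',cv2.resize(p[140:280,180:350,::-1],None,fx=4,fy=4,interpolation=cv2.INTER_CUBIC))
E
```

```text
clock: 12.98
position: [0.6687, -0.0688, 0.0865]
orientation: [2.105, 2.33, 0.002]
force: [-0.2, -0.3, -2.5]
finger_gap: 0.271
grip_force: 30.0
clock: 14.22
position: [0.4987, -0.0864, 0.0866]
orientation: [2.106, 2.329, 0.004]
force: [-0.2, 0.3, -1.9]
finger_gap: 0.274
grip_force: 30.0
clock: 14.85
position: [0.5003, -0.0861, 0.1419]
orientation: [2.104, 2.329, 0.005]
force: [1.0, -0.4, -2.8]
finger_gap: 0.268
grip_force: 30.0
now 14.85 [ 0.5003 -0.0861  0.1419] az 5.8 q [-0.6   0.08  0.72  1.91 -0.06  1.17  0.25] F [ 1.  -0.4 -2.8] gap 0.268 grip 30.0
(0.51, 0.337, 0.15, 2.3) -> 0.4199 0.0526 -0.0079 0.0078 0.0001 0.1172
```

View pics/s5c.png

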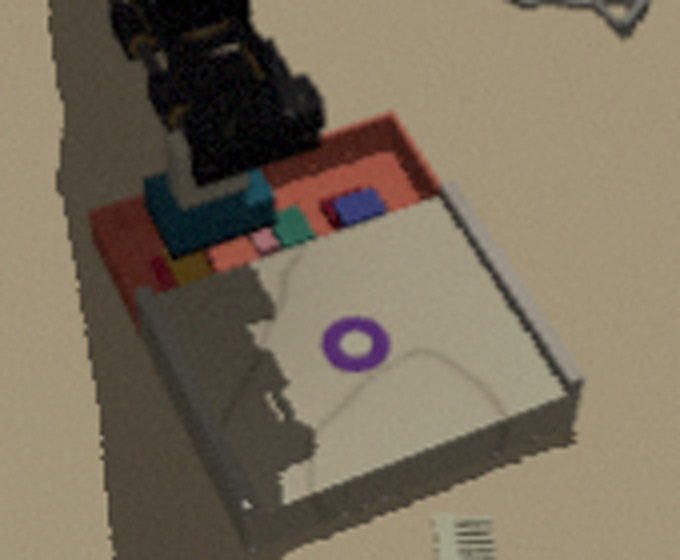

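Board clear; all six chips appear in the tray. I'll carry the scraper to just above its mat and verify the tray.

```bash

python3 -m creep '.05 .006 -.008 0 0 0 -1;.1 .012 -.008 0 0 0 -1;.15 .019 -.008 0 0 0 -1;.2 .025 -.008 0 0 .05 -1;.25 .031 -.008 0 0 .117 -1;.3 .038 -.008 0 0 .117 -1;.35 .044 -.008 0 0 .117 -1;.4 .05 -.008 0 0 .117 -1;.42 .0526 -.008 0 0 .117 -1;.42 .0526 -.008 0 0 .117 -1'
python3 -m creep '0 0 0 0 0 0 -1;0 0 0 0 0 0 -1'
python3 - <<'E'
from h import *
plan((.5086,.3360,.0445,2.3))
for n in('scene','top'):
    p,d=save(n,n+'6.png');W=cloud(n,d)
    hsv=cv2.cvtColor(p,cv2.COLOR_RGB2HSV);H,S,V=[hsv[...,i].astype(int) for i in range(3)]
    print(n,'above board',box(W,.5,.66,-.12,.09,.0435,.06).sum())
    L=(W[...,:2]-[.446,-.029])@np.array([[.9949,-.1011],[.1011,.9949]])
    t=(abs(L[...,0])<.038)&(abs(L[...,1])<.108)
    print('tray z hist',np.histogram(W[t][:,2],bins=[-.01,.002,.008,.01,.014,.018,.022,.026,.03,.05]))
    q=box(W,.4,.65,.25,.45,.03,.14);print(q.sum(),np.histogram(W[q][:,2],bins=np.arange(.1,.2,.01)))
p=np.load('pics/top6.png.npz')['p']
cv2.imwrite('pics/t6c.png',cv2.resize(p[140:250,215:325,::-1],None,fx=5,fy=5,interpolation=cv2.INTER_CUBIC))
E
```

```text
clock: 16.15
position: [0.5072, 0.3382, 0.1463]
orientation: [-2.174, -2.268, 0.004]
force: [0.6, -0.2, -2.3]
finger_gap: 0.275
grip_force: 30.0
clock: 16.4
position: [0.5085, 0.3354, 0.148]
orientation: [2.179, 2.263, -0.0]
force: [-0.2, -0.1, -2.8]
finger_gap: 0.274
grip_force: 30.0
now 16.4 [0.5085 0.3354 0.148 ] az 2.2 q [-1.    0.29  0.42  1.65 -0.13  1.22 -0.52] F [-0.2 -0.1 -2.8] gap 0.274 grip 30.0
(0.5086, 0.336, 0.0445, 2.3) -> 0.0006 0.0001 0.1035 -0.0001 0.0006 -0.0046
scene above board 168
tray z hist (array([137, 647,  44,  65,  69, 168,  37,   0,   0]), array([-0.01 ,  0.002,  0.008,  0.01 ,  0.014,  0.018,  0.022,  0.026,
        0.03 ,  0.05 ]))
415 (array([ 32,  84,  81, 218,   0,   0,   0,   0,   0]), array([0.1 , 0.11, 0.12, 0.13, 0.14, 0.15, 0.16, 0.17, 0.18, 0.19]))
top above board 415
tray z hist (array([ 178, 1143,  104,   81,   62,  157,   62,    4,    0]), array([-0.01 ,  0.002,  0.008,  0.01 ,  0.014,  0.018,  0.022,  0.026,
        0.03 ,  0.05 ]))
203 (array([  3,  22,  17, 161,   0,   0,   0,   0,   0]), array([0.1 , 0.11, 0.12, 0.13, 0.14, 0.15, 0.16, 0.17, 0.18, 0.19]))
```

View pics/t6c.png

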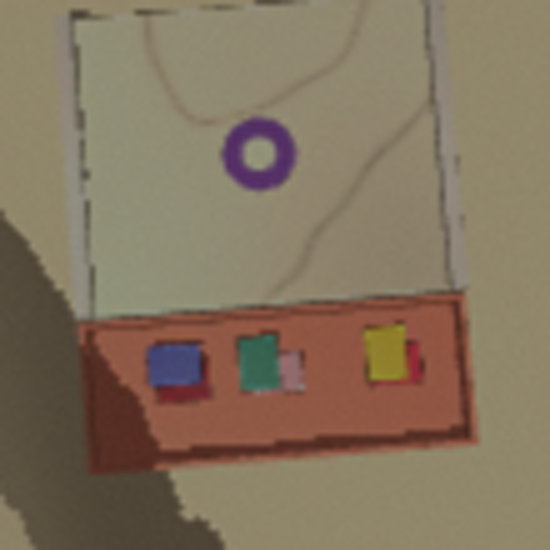

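All six chips are inside the tray, stacked in three pairs, and the board is empty. Now I'll set the scraper down.

```bash

python3 -m creep '0 0 .03 0 0 0 -1;0 0 .06 0 0 0 -1;0 0 .085 0 0 0 -1;0 0 .1 0 0 0 -1;0 0 .1045 0 0 0 -1;0 0 .1045 0 0 0 -1;0 0 .1045 0 0 0 -1'
python3 -c "
from h import *
plan((.5086,.3360,.042,2.3))"
```

```text
clock: 17.38
position: [0.5086, 0.3375, 0.0446]
orientation: [2.177, 2.265, 0.003]
force: [0.3, -0.2, -1.3]
finger_gap: 0.273
grip_force: 30.0
now 17.38 [0.5086 0.3375 0.0446] az 2.3 q [-0.98  0.39  0.4   1.75 -0.18  1.03 -0.48] F [ 0.3 -0.2 -1.3] gap 0.273 grip 30.0
(0.5086, 0.336, 0.042, 2.3) -> -0.0015 -0.0001 0.0026 0.0023 -0.002 -0.0003
```

```bash

python3 -m creep '-.0015 0 .0015 0 0 0 -1;-.0015 0 .002 0 0 0 -1;-.0015 0 .002 0 0 0 -1;-.0015 0 .002 0 0 0 -1'
python3 -m creep '0 0 0 0 0 0 -.2;0 0 0 0 0 0 0;0 0 0 0 0 0 .5;0 0 0 0 0 0 1;0 0 0 0 0 0 1;0 0 0 0 0 0 1'
python3 -m creep '0 0 -.03 0 0 0 1;0 0 -.06 0 0 0 1;0 0 -.11 0 0 0 1;0 0 -.11 0 0 0 1'
python3 -c "
from h import *
plan((.484,-.3277,.16,-70.3))"
```

```text
clock: 17.88
position: [0.5081, 0.3357, 0.0416]
orientation: [-2.176, -2.266, -0.0]
force: [0.3, 0.2, -1.8]
finger_gap: 0.272
grip_force: 30.0
clock: 18.62
position: [0.5081, 0.3356, 0.0416]
orientation: [-2.177, -2.265, -0.0]
force: [-0.1, 0.4, 0.4]
finger_gap: 0.869
grip_force: 0.0
clock: 19.12
position: [0.5103, 0.3369, 0.1558]
orientation: [2.176, 2.265, 0.011]
force: [0.5, 0.0, -0.2]
finger_gap: 0.998
grip_force: 0.0
now 19.12 [0.5103 0.3369 0.1558] az 2.3 q [-1.    0.29  0.43  1.65 -0.12  1.23 -0.51] F [ 0.5  0.  -0.2] gap 0.998 grip 0.0
(0.484, -0.3277, 0.16, -70.3) -> -0.663 -0.0527 -0.0074 0.0037 -0.014 2.4193
```

```bash

python3 -m creep '-.06 -.005 -.005 0 0 0 1;-.12 -.01 -.005 0 0 0 1;-.18 -.015 -.005 0 0 .2 1;-.24 -.02 -.005 0 0 .4 1;-.3 -.024 -.005 0 0 .6 1;-.36 -.03 -.005 0 0 .8 1;-.42 -.034 -.005 0 0 1 1;-.48 -.04 -.005 0 0 1 1;-.54 -.044 -.005 0 0 1 1;-.6 -.048 -.005 0 0 1 1'
python3 -c "
from h import *
p,d=save('top','top7.png');W=cloud('top',d)
rect(W[box(W,.4,.65,.25,.45,.074,.09)],'handle');rect(W[box(W,.4,.65,.25,.45,.02,.034)],'blade')
hsv=cv2.cvtColor(p,cv2.COLOR_RGB2HSV);H,S,V=[hsv[...,i].astype(int) for i in range(3)]
rect(W[box(W,.4,.65,.2,.45,-.01,.01)&(H>40)&(H<115)&(V<110)],'smat')
plan((.484,-.3277,.16,-70.3))"
```

```text
clock: 20.38
position: [0.4838, -0.2673, 0.1563]
orientation: [-2.688, -1.626, -0.001]
force: [0.5, 0.9, 0.1]
finger_gap: 1.0
grip_force: 0.0
handle 134 c [0.508  0.3356] size [0.0204 0.0474] ang 0.7 z 0.0802
blade 240 c [0.5083 0.3352] size [0.0481 0.0717] ang 2.1 z 0.0283
smat 552 c [0.5087 0.3368] size [0.0893 0.1056] ang 2.2 z 0.0015
now 20.43 [ 0.4815 -0.2761  0.1567] az -28.1 q [-0.36  0.22  0.92  1.79 -0.18  1.22  0.12] F [-3.6 -3.2  1.2] gap 0.997 grip 0.0
(0.484, -0.3277, 0.16, -70.3) -> -0.0444 0.0265 -0.003 0.0077 0.0049 1.4075
```

```bash

python3 -m creep '-.0444 .0265 -.003 0 0 .4 1;-.0444 .0265 -.003 0 0 .7 1;-.0444 .0265 -.003 0 0 .7 1;-.0444 .0265 -.003 0 0 .7 1'
python3 -m creep '0 0 0 0 0 .35 1;0 0 0 0 0 .7 1;0 0 0 0 0 .7 1;0 0 0 0 0 .7 1'
python3 - <<'E'
from h import *
plan((.484,-.3277,.16,-70.3))
f=np.load('pics/top0.png.npz');W=cloud('top',f['d']);g=cv2.cvtColor(f['p'],cv2.COLOR_RGB2HSV)
for n in ('top','scene'):
    f=np.load(f'pics/{n}0.png.npz');W=cloud(n,f['d']);V=f['p'].max(2)
    m=box(W,.3,.65,-.45,-.2,.026,.045);q=W[m];v=V[m]
    c,s,a=cv2.minAreaRect(q[:,:2].astype(np.float32)); 
    a=a if a<45 else a-90
    u=np.array([np.cos(np.radians(a)),np.sin(np.radians(a))]);o=np.array([.484,-.3277]);w=np.array([-u[1],u[0]])
    l=(q[:,:2]-o)@u; t=(q[:,:2]-o)@w
    print(n,a,'ext',l.min(),l.max(),'t',np.percentile(t,[1,50,99]).round(4))
    print([ (round(x,3),int(np.median(v[(l>=x)&(l<x+.006)])) ) for x in np.arange(-.085,.1,.006) if ((l>=x)&(l<x+.006)).any()])
    k=(v>80)&(abs(l)<.06); fit=np.polyfit(l[k],t[k],1);print('slope deg',np.degrees(np.arctan(fit[0])),fit[1])
E
```

```text
clock: 20.92
position: [0.4871, -0.3165, 0.1592]
orientation: [-2.936, -1.115, 0.0]
force: [-0.3, 0.5, -0.5]
finger_gap: 1.003
grip_force: 0.0
clock: 21.42
position: [0.4871, -0.3169, 0.1595]
orientation: [-3.09, -0.563, -0.0]
force: [0.1, 0.7, 0.7]
finger_gap: 0.999
grip_force: 0.0
now 21.43 [ 0.4871 -0.3169  0.1595] az -69.4 q [-0.36  0.35  1.06  1.73 -0.32  1.25 -0.43] F [0.1 0.7 0.7] gap 0.999 grip 0.0
(0.484, -0.3277, 0.16, -70.3) -> -0.0067 0.009 -0.0005 -0.0006 -0.0004 0.0316
top 19.534130096435547 ext -0.07296395316449501 0.09370654544365146 t [-0.0141  0.0024  0.0162]
[(np.float64(-0.073), 120), (np.float64(-0.067), 123), (np.float64(-0.061), 123), (np.float64(-0.055), 122), (np.float64(-0.049), 123), (np.float64(-0.043), 123), (np.float64(-0.037), 123), (np.float64(-0.031), 123), (np.float64(-0.025), 123), (np.float64(-0.019), 123), (np.float64(-0.013), 123), (np.float64(-0.007), 123), (np.float64(-0.001), 123), (np.float64(0.005), 124), (np.float64(0.011), 123), (np.float64(0.017), 123), (np.float64(0.023), 123), (np.float64(0.029), 123), (np.float64(0.035), 124), (np.floa
[... 480 characters left out ...]
.float64(-0.055), 152), (np.float64(-0.049), 154), (np.float64(-0.043), 152), (np.float64(-0.037), 153), (np.float64(-0.031), 154), (np.float64(-0.025), 153), (np.float64(-0.019), 154), (np.float64(-0.013), 153), (np.float64(-0.007), 153), (np.float64(-0.001), 154), (np.float64(0.005), 154), (np.float64(0.011), 154), (np.float64(0.017), 154), (np.float64(0.023), 154), (np.float64(0.029), 154), (np.float64(0.035), 154), (np.float64(0.041), 151), (np.float64(0.047), 128), (np.float64(0.053), 91), (np.float64(0.059), 40), (np.float64(0.065), 69), (np.float64(0.071), 15), (np.float64(0.077), 9), (np.float64(0.083), 11), (np.float64(0.089), 12)]
slope deg -0.5263814870890505 -0.001208668297921902
```

```bash

python3 -m creep '-.0067 .009 .03 0 0 .03 1;-.0067 .009 .06 0 0 .03 1;-.0067 .009 .1 0 0 .03 1;-.0067 .009 .13 0 0 .03 1;-.0067 .009 .13 0 0 .03 1;-.0067 .009 .13 0 0 .03 1'
python3 -c "
from h import *
plan((.484,-.3277,.005,-70.2))"
```

```text
clock: 22.18
position: [0.4843, -0.3287, 0.0308]
orientation: [3.096, 0.531, 0.002]
force: [-0.6, 0.3, 1.2]
finger_gap: 0.992
grip_force: 0.0
now 22.18 [ 0.4843 -0.3287  0.0308] az -70.5 q [-0.23  0.5   0.95  1.85 -0.47  1.04 -0.32] F [-0.6  0.3  1.2] gap 0.992 grip 0.0
(0.484, -0.3277, 0.005, -70.2) -> 0.0 -0.0011 0.0258 0.0018 -0.0017 -0.0108
```

```bash

python3 -m creep '0 -.001 .013 0 0 -.01 1;0 -.001 .025 0 0 -.01 1;0 -.001 .025 0 0 -.01 1;0 -.001 .025 0 0 -.01 -.2;0 -.001 .025 0 0 -.01 -1;0 -.001 .025 0 0 -.01 -1;0 -.001 .025 0 0 -.01 -1;0 -.001 .025 0 0 -.01 -1;0 -.001 .025 0 0 -.01 -1;0 -.001 .025 0 0 -.01 -1' 30
python3 -m creep '0 0 0 0 0 0 -1;0 0 0 0 0 0 -1;0 0 0 0 0 0 -1'
python3 -m creep '0 0 -.02 0 0 0 -1;0 0 -.06 0 0 0 -1;0 0 -.11 0 0 0 -1;0 0 -.145 0 0 0 -1;0 0 -.145 0 0 0 -1;0 0 -.145 0 0 0 -1;0 0 -.145 0 0 0 -1'
python3 - <<'E'
from h import *
plan((.484,-.3277,.15,-70.2))
p,d=save('scene','s8.png')
for n in('top','scene'):
    p,d=grab_frame(n);W=cloud(n,d)
    hsv=cv2.cvtColor(p,cv2.COLOR_RGB2HSV);H,S,V=[hsv[...,i].astype(int) for i in range(3)]
    m=box(W,.3,.65,-.45,-.2,.125,.185)
    print(n,m.sum());
    w=m&(S<70)&(V>90); 
    if w.sum()>20: rect(W[w],'white')
    k=m&(H>120)&(H<165)&(S>70)
    if k.any(): print('violet',k.sum(),W[k].mean(0))
cv2.imwrite('pics/s8c.png',cv2.resize(p[160:320,80:280,::-1],None,fx=3.5,fy=3.5,interpolation=cv2.INTER_CUBIC))
E
```

```text
clock: 23.42
position: [0.4835, -0.3274, 0.0046]
orientation: [3.095, 0.537, 0.0]
force: [-0.3, -0.6, 0.1]
finger_gap: 0.322
grip_force: 30.0
clock: 23.8
position: [0.4835, -0.3274, 0.0046]
orientation: [3.095, 0.537, 0.0]
force: [0.3, -0.6, -0.0]
finger_gap: 0.325
grip_force: 30.0
clock: 24.68
position: [0.4828, -0.3268, 0.1486]
orientation: [-3.094, -0.537, 0.003]
force: [-0.2, 0.8, -1.5]
finger_gap: 0.322
grip_force: 30.0
now 24.68 [ 0.4828 -0.3268  0.1486] az -70.3 q [-0.33  0.37  1.06  1.74 -0.34  1.24 -0.41] F [-0.2  0.8 -1.5] gap 0.322 grip 30.0
(0.484, -0.3277, 0.15, -70.2) -> 0.0008 0.0013 -0.0014 -0.0025 0.0027 -0.0037
top 271
white 29 c [ 0.4327 -0.3393] size [0.0108 0.0193] ang 28.8 z 0.1745
violet 8 [ 0.53110698 -0.30882193  0.17630066]
scene 603
white 117 c [ 0.4953 -0.3213] size [0.1536 0.0461] ang 28.0 z 0.1725
violet 28 [ 0.54318956 -0.30598084  0.1769101 ]
```

View pics/s8c.png

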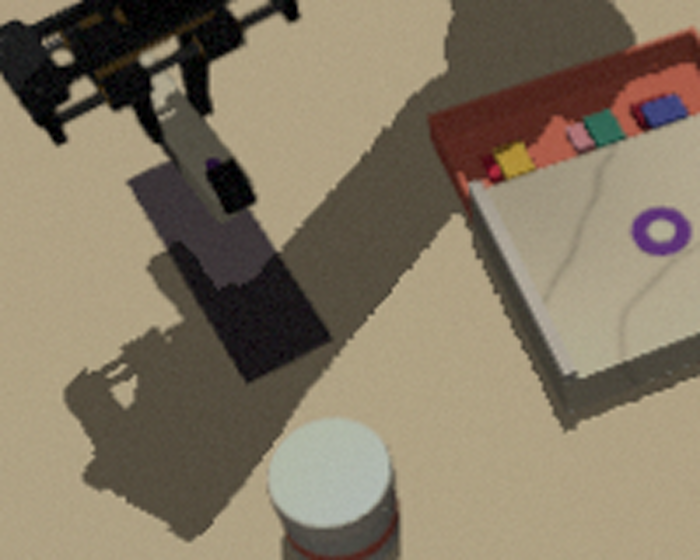

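```bash

python3 - <<'E'
from h import *
f=np.load('pics/s8.png.npz');W=cloud('scene',f['d'])
o=np.array(get_obs()['position']);u=np.array([np.cos(np.radians(19.7)),np.sin(np.radians(19.7))])
q=W[box(W,.3,.65,-.45,-.2,.135,.185)];l=(q[:,:2]-o[:2])@u;t=(q[:,:2]-o[:2])@[-u[1],u[0]]
k=l>.07;print('front',np.sort(l)[-6:].round(4),'t',t[k].min(),t[k].max(),'z',q[k][:,2].min(),q[k][:,2].max())
plan((.5,-.25,.2,-42))
E
python3 -m creep '0 0 -.03 0 0 -.3 -1;0 0 -.05 0 0 -.6 -1;0 0 -.05 0 0 -.9 -1;0 0 -.05 0 0 -.9 -1'
python3 -m creep '0 0 0 0 0 -.3 -1;0 0 0 0 0 -.6 -1;0 0 0 0 0 -.9 -1;0 0 0 0 0 -.9 -1'
python3 -m creep '0 0 0 0 0 -.3 -1;0 0 0 0 0 -.54 -1;0 0 0 0 0 -.54 -1;0 0 0 0 0 -.54 -1'
python3 -c "
from h import *
plan((.58,-.1711,.16,0),(.58,-.1711,.0933,0))"
```

```text
front [0.0915 0.0922 0.0923 0.0926 0.0933 0.094 ] t -0.013879968542078095 0.015489595621409866 z 0.1416785813116661 0.18497251839714357
now 24.82 [ 0.483  -0.3271  0.1488] az -70.3 q [-0.33  0.37  1.06  1.74 -0.34  1.24 -0.41] F [ 1.3  0.3 -1.8] gap 0.326 grip 30.0
(0.5, -0.25, 0.2, -42) -> 0.0419 -0.0669 -0.0512 -0.002 0.002 -0.9439
clock: 25.32
position: [0.4832, -0.3273, 0.1994]
orientation: [-2.885, -1.243, 0.0]
force: [-0.5, 0.6, -1.4]
finger_gap: 0.32
grip_force: 30.0
clock: 25.82
position: [0.4831, -0.3272, 0.199]
orientation: [-2.518, -1.878, 0.001]
force: [-0.6, 0.7, -1.5]
finger_gap: 0.323
grip_force: 30.0
clock: 26.32
position: [0.4833, -0.3273, 0.1994]
orientation: [-2.229, -2.213, 0.0]
force: [0.0, 0.1, -1.7]
finger_gap: 0.324
grip_force: 30.0
now 26.32 [ 0.4833 -0.3273  0.1994] az -0.4 q [-0.19  0.25  0.85  1.66 -0.19  1.31  0.69] F [ 0.   0.1 -1.7] gap 0.324 grip 30.0
(0.58, -0.1711, 0.16, 0) -> 0.1569 0.0955 0.0394 -0.0008 -0.0001 -0.0141
(0.58, -0.1711, 0.0933, 0) -> 0.0 0.0 0.0667 0.0 0.0 0.0
```

```bash

python3 -m creep '.04 .024 .01 0 0 -.014 -1;.08 .05 .02 0 0 -.014 -1;.12 .075 .03 0 0 -.014 -1;.157 .0955 .04 0 0 -.014 -1;.157 .0955 .07 0 0 -.014 -1;.157 .0955 .106 0 0 -.014 -1;.157 .0955 .106 0 0 -.014 -1;.157 .0955 .106 0 0 -.014 -1;.157 .0955 .106 0 0 -.014 -1;.157 .0955 .106 0 0 -.014 -1'
python3 - <<'E'
from h import *
plan((.58,-.1711,.0933,0))
f=grab_frame('scene');W=cloud('scene',f[1]);p=f[0]
hsv=cv2.cvtColor(p,cv2.COLOR_RGB2HSV);H,S,V=[hsv[...,i].astype(int) for i in range(3)]
k=box(W,.45,.75,-.12,.1,.03,.06)&(H>125)&(H<160)&(S>80);print('spot',k.sum())
q=W[box(W,.53,.63,-.13,-.05,.085,.13)];rect(q,'nose');print(q[:,1].max(),np.median(q[:,0]))
E
```

```text
clock: 27.58
position: [0.5799, -0.1706, 0.0947]
orientation: [2.215, 2.226, 0.002]
force: [0.7, -0.4, -1.8]
finger_gap: 0.321
grip_force: 30.0
now 27.57 [ 0.5799 -0.1706  0.0947] az 0.3 q [-0.37  0.38  0.73  1.74 -0.28  1.13  0.45] F [ 0.7 -0.4 -1.8] gap 0.321 grip 30.0
(0.58, -0.1711, 0.0933, 0) -> -0.0005 0.0001 0.0014 0.0032 0.0 0.0097
spot 119
nose 156 c [ 0.582  -0.0949] size [0.0362 0.0318] ang 85.3 z 0.1163
-0.07679076125714177 0.5892106335372982
```

```bash

python3 -m creep '0 0 .0012 0 0 .01 -1;0 0 .0012 0 0 .01 -1;0 0 .0012 0 0 .01 -1;0 0 .0012 0 0 .01 -1;0 0 .0012 0 0 .01 -1'
for i in 1 2 3 4; do python3 -m creep '0 0 0 0 0 0 -1;0 0 0 0 0 0 -1;0 0 0 0 0 0 -1;0 0 0 0 0 0 -1;0 0 0 0 0 0 -1;0 0 0 0 0 0 -1;0 0 0 0 0 0 -1;0 0 0 0 0 0 -1;0 0 0 0 0 0 -1;0 0 0 0 0 0 -1' | head -2; done
python3 -c "
from h import *
plan((.446,-.1847,.1,0),(.446,-.1847,.0653,0))"
```

```text
clock: 28.25
position: [0.5792, -0.1705, 0.0924]
orientation: [-2.221, -2.222, 0.0]
force: [-0.2, 0.0, -1.7]
finger_gap: 0.321
grip_force: 30.0
clock: 29.5
position: [0.5792, -0.1705, 0.0924]
clock: 30.75
position: [0.5792, -0.1705, 0.0924]
clock: 32.0
position: [0.5793, -0.1705, 0.0924]
clock: 33.25
position: [0.5792, -0.1705, 0.0924]
now 33.25 [ 0.5792 -0.1705  0.0924] az 0.0 q [-0.37  0.38  0.73  1.74 -0.28  1.13  0.44] F [-0.  -0.9 -1.6] gap 0.32 grip 30.0
(0.446, -0.1847, 0.1, 0) -> -0.0142 -0.1332 -0.0076 -0.0 0.0 0.0004
(0.446, -0.1847, 0.0653, 0) -> 0.0 0.0 0.0347 0.0 0.0 0.0
```

```bash

python3 -m creep '-.005 -.03 -.008 0 0 0 -1;-.01 -.07 -.008 0 0 0 -1;-.0142 -.11 -.008 0 0 0 -1;-.0142 -.1332 -.008 0 0 0 -1;-.0142 -.1332 -.008 0 0 0 -1;-.0142 -.1332 .012 0 0 0 -1;-.0142 -.1332 .0265 0 0 0 -1;-.0142 -.1332 .0265 0 0 0 -1;-.0142 -.1332 .0265 0 0 0 -1;-.0142 -.1332 .0265 0 0 0 -1'
python3 -c "
from h import *
plan((.446,-.1847,.0653,0))"
```

```text
clock: 34.5
position: [0.4465, -0.1848, 0.0664]
orientation: [2.221, 2.221, 0.001]
force: [0.3, 0.5, -1.0]
finger_gap: 0.32
grip_force: 30.0
now 34.5 [ 0.4465 -0.1848  0.0664] az 0.0 q [-0.44  0.13  0.8   2.05 -0.11  1.    0.41] F [ 0.3  0.5 -1. ] gap 0.32 grip 30.0
(0.446, -0.1847, 0.0653, 0) -> 0.0001 -0.0005 0.0011 0.0014 0.0004 0.0003
```

```bash

for i in 1 2 3 4; do python3 -m creep '0 0 0 0 0 0 -1;0 0 0 0 0 0 -1;0 0 0 0 0 0 -1;0 0 0 0 0 0 -1;0 0 0 0 0 0 -1;0 0 0 0 0 0 -1;0 0 0 0 0 0 -1;0 0 0 0 0 0 -1;0 0 0 0 0 0 -1;0 0 0 0 0 0 -1' | head -2; done
python3 - <<'E'
from h import *
p,d=save('top','top9.png');W=cloud('top',d)
rect(W[box(W,.4,.65,.25,.45,.074,.09)],'handle');rect(W[box(W,.4,.65,.25,.45,.02,.034)],'blade')
p,d=save('scene','s9.png');W=cloud('scene',d)
rect(W[box(W,.4,.65,.25,.45,.074,.09)],'handle');rect(W[box(W,.4,.65,.25,.45,.02,.034)],'blade')
plan((.446,-.1847,.14,0),(.508,.1798,.1333,0))
E
```

```text
clock: 35.75
position: [0.446, -0.1847, 0.0659]
clock: 37.0
position: [0.446, -0.1847, 0.0659]
clock: 38.25
position: [0.446, -0.1847, 0.0659]
clock: 39.5
position: [0.446, -0.1847, 0.0659]
handle 136 c [0.5079 0.335 ] size [0.0204 0.047 ] ang 1.2 z 0.0803
blade 240 c [0.5121 0.3748] size [0.1542 0.0562] ang 84.4 z 0.0281
handle 105 c [0.5113 0.3331] size [0.0256 0.046 ] ang 5.3 z 0.0783
blade 211 c [0.5085 0.3363] size [0.052  0.0736] ang 1.5 z 0.0271
now 39.6 [ 0.4461 -0.1847  0.0659] az 0.0 q [-0.44  0.13  0.8   2.05 -0.11  1.    0.41] F [-1.3  1.3 -1.1] gap 0.322 grip 30.0
(0.446, -0.1847, 0.14, 0) -> -0.0 -0.0001 -0.0741 0.0001 0.0001 0.0006
(0.508, 0.1798, 0.1333, 0) -> 0.3645 0.062 0.0067 0.0 0.0 0.0
```

```bash

python3 -m creep '0 0 -.03 0 0 0 -1;0 0 -.074 0 0 0 -1;.05 .009 -.074 0 0 0 -1;.1 .018 -.074 0 0 0 -1;.15 .027 -.074 0 0 0 -1;.2 .036 -.074 0 0 0 -1;.25 .045 -.074 0 0 0 -1;.3 .053 -.07 0 0 0 -1;.345 .06 -.068 0 0 0 -1;.364 .062 -.068 0 0 0 -1'
python3 -m creep '0 0 0 0 0 0 -1;0 0 0 0 0 0 -1;0 0 0 0 0 0 -1'
python3 -c "
from h import *
plan((.508,.1798,.1333,0))"
```

```text
clock: 40.85
position: [0.5076, 0.1823, 0.1333]
orientation: [-2.217, -2.225, 0.001]
force: [0.7, -0.6, -1.0]
finger_gap: 0.321
grip_force: 30.0
clock: 41.22
position: [0.5081, 0.1777, 0.134]
orientation: [2.224, 2.219, 0.0]
force: [-0.1, 0.3, -1.5]
finger_gap: 0.323
grip_force: 30.0
now 41.23 [0.5081 0.1777 0.134 ] az -0.1 q [-0.84  0.15  0.47  1.84 -0.08  1.16 -0.35] F [-0.1  0.3 -1.5] gap 0.323 grip 30.0
(0.508, 0.1798, 0.1333, 0) -> 0.0021 -0.0001 0.0007 0.0002 0.0 -0.0041
```

```bash

python3 -m creep '.0015 0 .0006 0 0 0 -1;.0015 0 .0006 0 0 0 -1;.0015 0 .0006 0 0 0 -1;.0015 0 .0006 0 0 0 -1'
for i in 1 2 3 4; do python3 -m creep '0 0 0 0 0 0 -1;0 0 0 0 0 0 -1;0 0 0 0 0 0 -1;0 0 0 0 0 0 -1;0 0 0 0 0 0 -1;0 0 0 0 0 0 -1;0 0 0 0 0 0 -1;0 0 0 0 0 0 -1;0 0 0 0 0 0 -1;0 0 0 0 0 0 -1' | head -2; done
python3 - <<'E'
from h import *
p,d=save('scene','s10.png')
cv2.imwrite('pics/s10c.png',cv2.resize(p[100:300,80:460,::-1],None,fx=2.1,fy=2.1,interpolation=cv2.INTER_CUBIC))
plan((.508,.18,.18,0),(.474,-.323,.18,0),(.474,-.323,.18,-75.1))
E
```

```text
clock: 41.72
position: [0.508, 0.1808, 0.1333]
orientation: [2.221, 2.222, -0.0]
force: [-0.1, 0.0, -1.6]
finger_gap: 0.321
grip_force: 30.0
clock: 42.98
position: [0.508, 0.1808, 0.1333]
clock: 44.22
position: [0.508, 0.1809, 0.1333]
clock: 45.48
position: [0.508, 0.1808, 0.1332]
clock: 46.72
position: [0.508, 0.1808, 0.1332]
now 46.77 [0.508  0.1808 0.1332] az 0.0 q [-0.85  0.16  0.47  1.84 -0.08  1.16 -0.35] F [-0.1 -0.8 -0.5] gap 0.328 grip 30.0
(0.508, 0.18, 0.18, 0) -> -0.0008 0.0 -0.0467 0.0 0.0001 0.0004
(0.474, -0.323, 0.18, 0) -> -0.503 -0.034 0.0 0.0 0.0 0.0
(0.474, -0.323, 0.18, -75.1) -> 0.0 0.0 0.0 0.0 0.0 2.5033
```

View pics/s10c.png

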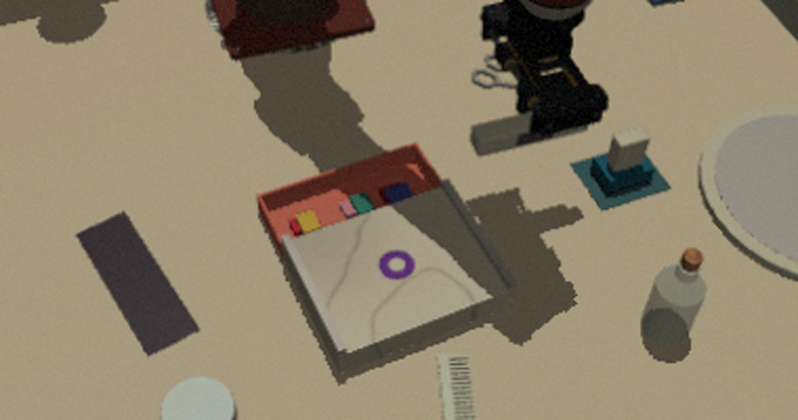

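The scraper, chips and bystanders are undisturbed, and the wand is level and aimed at the handle. I'll return the wand to its mat at (0.473, -0.323), yaw 14.9°.

```bash

python3 -m creep '0 0 -.03 0 0 0 -1;-.03 0 -.047 0 0 0 -1;-.08 -.005 -.047 0 0 0 -1;-.14 -.01 -.047 0 0 0 -1;-.2 -.014 -.047 0 0 0 -1;-.26 -.018 -.047 0 0 0 -1;-.32 -.022 -.047 0 0 0 -1;-.38 -.026 -.047 0 0 .1 -1;-.44 -.03 -.047 0 0 .3 -1;-.5038 -.034 -.047 0 0 .5 -1'
python3 -m creep '0 0 0 0 0 .3 -1;0 0 0 0 0 .6 -1;0 0 0 0 0 .9 -1;0 0 0 0 0 1 -1;0 0 0 0 0 1 -1'
python3 -m creep '0 0 0 0 0 .3 -1;0 0 0 0 0 .6 -1;0 0 0 0 0 .9 -1;0 0 0 0 0 1 -1;0 0 0 0 0 1 -1'
python3 -c "
from h import *
plan((.473,-.323,.18,-75.1),(.473,-.323,.0055,-75.1))"
```

```text
clock: 48.02
position: [0.4743, -0.323, 0.1807]
orientation: [2.494, 1.91, 0.002]
force: [1.3, 0.7, -1.8]
finger_gap: 0.322
grip_force: 30.0
clock: 48.65
position: [0.4742, -0.3214, 0.1802]
orientation: [2.902, 1.204, -0.0]
force: [0.6, 0.1, -1.7]
finger_gap: 0.324
grip_force: 30.0
clock: 49.28
position: [0.4742, -0.3215, 0.1803]
orientation: [3.114, 0.413, -0.0]
force: [0.9, -0.4, -1.8]
finger_gap: 0.327
grip_force: 30.0
now 49.27 [ 0.4742 -0.3215  0.1803] az -74.9 q [-0.41  0.33  1.14  1.72 -0.31  1.29 -0.51] F [ 0.9 -0.4 -1.8] gap 0.327 grip 30.0
(0.473, -0.323, 0.18, -75.1) -> -0.0016 0.0012 0.0003 0.0001 0.0002 0.0072
(0.473, -0.323, 0.0055, -75.1) -> 0.0 0.0 0.1745 0.0 0.0 0.0
```

```bash

python3 -m creep '-.0016 .0012 .04 0 0 .007 -1;-.0016 .0012 .08 0 0 .007 -1;-.0016 .0012 .12 0 0 .007 -1;-.0016 .0012 .15 0 0 .007 -1;-.0016 .0012 .165 0 0 .007 -1;-.0016 .0012 .172 0 0 .007 -1;-.0016 .0012 .172 0 0 .007 -1;-.0016 .0012 .172 0 0 .007 -1'
python3 -m creep '0 0 0 0 0 0 -1;0 0 0 0 0 0 -1'
python3 -c "
from h import *
plan((.473,-.323,.0048,-75.1))"
```

```text
clock: 50.28
position: [0.4736, -0.3235, 0.0093]
orientation: [3.115, 0.405, 0.002]
force: [-0.1, 0.3, -1.8]
finger_gap: 0.318
grip_force: 30.0
clock: 50.52
position: [0.4732, -0.3232, 0.0086]
orientation: [3.115, 0.405, 0.001]
force: [-0.4, 0.7, -1.9]
finger_gap: 0.323
grip_force: 30.0
now 50.52 [ 0.4732 -0.3232  0.0086] az -75.2 q [-0.24  0.53  0.97  1.89 -0.52  1.   -0.36] F [-0.4  0.7 -1.9] gap 0.323 grip 30.0
(0.473, -0.323, 0.0048, -75.1) -> -0.0001 -0.0002 0.0038 0.0006 -0.0009 -0.0029
```

```bash

python3 -m creep '0 0 .002 0 0 0 -1;0 0 .0037 0 0 0 -1;0 0 .0037 0 0 0 -1;0 0 .0037 0 0 0 -1'
python3 -m creep '0 0 0 0 0 0 -.1;0 0 0 0 0 0 .1;0 0 0 0 0 0 .5;0 0 0 0 0 0 1;0 0 0 0 0 0 1;0 0 0 0 0 0 1'
python3 -m creep '0 0 -.03 0 0 0 1;0 0 -.06 0 0 0 1;0 0 -.12 0 0 0 1;0 0 -.18 0 0 0 1;0 0 -.2 0 0 0 1'
python3 -m creep '0 -.06 0 0 0 0 1;.06 -.1 0 0 0 0 1;.1 -.15 0 0 0 0 1;.14 -.21 0 0 0 0 1;.14 -.21 0 0 0 0 1;.14 -.21 0 0 0 0 1'
python3 - <<'E'
from h import *
plan()
for n in('top','scene'):
    p,d=save(n,n+'11.png');W=cloud(n,d);V=p.max(2).astype(int)
    hsv=cv2.cvtColor(p,cv2.COLOR_RGB2HSV);H,S=[hsv[...,i].astype(int) for i in range(2)]
    rect(W[box(W,.3,.62,-.45,-.2,.024,.045)],'wand');rect(W[box(W,.3,.65,-.45,-.2,-.01,.01)&(V<75)],'wmat')
    rect(W[box(W,.4,.65,.25,.45,.074,.09)],'handle');rect(W[box(W,.45,.57,.27,.4,.02,.034)],'blade')
    rect(W[box(W,.4,.65,.2,.45,-.01,.01)&(H>40)&(H<115)&(V<110)],'smat')
p=np.load('pics/scene11.png.npz')['p']
cv2.imwrite('pics/s11c.png',cv2.resize(p[90:340,80:460,::-1],None,fx=2.1,fy=2.1,interpolation=cv2.INTER_CUBIC))
E
```

```text
clock: 51.02
position: [0.473, -0.3231, 0.0046]
orientation: [-3.115, -0.405, 0.0]
force: [-0.2, 0.2, 0.0]
finger_gap: 0.323
grip_force: 30.0
clock: 51.78
position: [0.4729, -0.3231, 0.0046]
orientation: [3.115, 0.405, -0.0]
force: [-0.2, 0.8, 0.7]
finger_gap: 0.919
grip_force: 0.0
clock: 52.4
position: [0.4739, -0.3243, 0.208]
orientation: [3.113, 0.404, 0.006]
force: [0.8, 0.6, -0.6]
finger_gap: 1.003
grip_force: 0.0
clock: 53.15
position: [0.555, -0.0811, 0.2035]
orientation: [3.114, 0.413, -0.002]
force: [-0.0, -0.1, -0.0]
finger_gap: 0.999
grip_force: 0.0
now 53.15 [ 0.555  -0.0811  0.2035] az -74.9 q [-0.89  0.25  1.13  1.72 -0.24  1.32 -1.02] F [-0.  -0.1 -0. ] gap 0.999 grip 0.0
wand 542 c [ 0.4824 -0.3184] size [0.1663 0.0327] ang 15.7 z 0.0309
wmat 917 c [ 0.474  -0.3225] size [0.2175 0.0695] ang 15.4 z 0.0014
handle 135 c [0.5079 0.3356] size [0.0205 0.0453] ang 1.7 z 0.0803
blade 239 c [0.5084 0.3349] size [0.0485 0.0717] ang 2.0 z 0.0281
smat 557 c [0.5086 0.3367] size [0.0892 0.1046] ang 2.2 z 0.0015
wand 577 c [ 0.481  -0.3207] size [0.168  0.0314] ang 14.5 z 0.03
wmat 1045 c [ 0.4725 -0.3238] size [0.2202 0.0684] ang 15.0 z -0.0002
handle 102 c [0.5089 0.3343] size [0.0278 0.0446] ang 6.4 z 0.078
blade 214 c [0.5076 0.3361] size [0.0526 0.0737] ang 2.4 z 0.0271
smat 448 c [0.5095 0.3364] size [0.0904 0.1129] ang 2.4 z 0.0013
```

View pics/s11c.png

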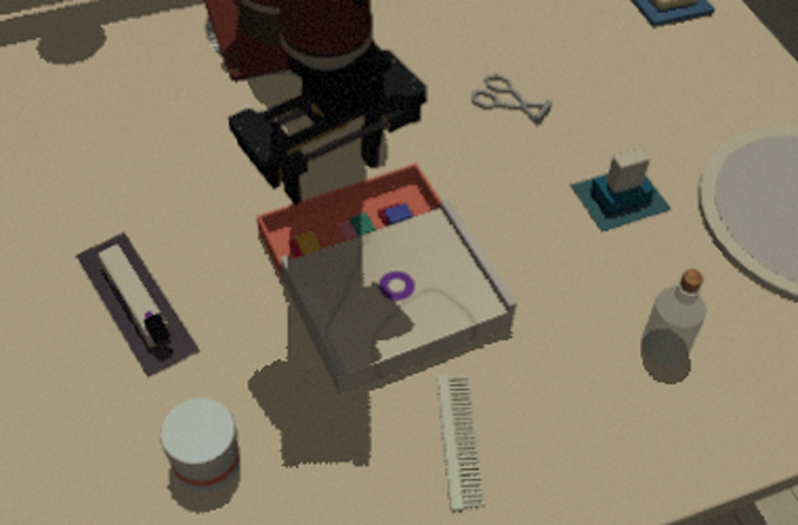

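The board is clear, the chips are in the tray, both tools stand on their mats and aligned, the bystanders are in place and the gripper is free.

```bash
python3 -c "
from station import hand_in
print(hand_in())"
```

```text
the job is handed in; nothing more can be done
None
```

The job is handed in at about 53 s: all six chips are in the tray, the wand was held just over 3 s at each of its three targets in order, and both tools stand aligned on their mats with the bystanders undisturbed; no verdict was returned.

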